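# Scoop grinding balls from the drying tray into the mill jar

### The job

With the scoop, carry at least four of the six ceramic grinding balls from the drying tray into the open steel mill jar; any not moved stay in the tray, and none may be left in the scoop or spilled. Do not touch the balls with the gripper's fingers and leave the lamp, the lidded jar and the petri dish where they are. Finish with the scoop set back, its pan flat on the rubber mat, and let go.

Things in the scene. Friction and masses are not known exactly. Their poses are not given: they have to be found in the camera images.
- tray: Fixed dark-brown drying tray that holds the balls; origin at the centre line of its underside, z up. Inside: level floor 4 above the bench, from x = -140 to x = +45 mm, 94 mm wide (y = -47 to +47); at the far (+x) end the floor runs up a plain 45 degree slope from x = +45, z = 4 to x = +91, z = 50. The two long walls (4 thick) and the upright end wall (6 thick) at -x stand 36 mm above the bench; beside the slope the long walls are 50 high.
- jar: Fixed open round steel mill jar, 140 mm outside diameter, 130 mm inside, rim 80 mm above the bench, inner floor at 8; origin at the centre of its underside.
- jar_mid (a point): Middle of the jar's inside, on its axis, 44 mm above the bench.
- mat: Fixed black rubber mat, 160 (x) x 130 (y) x 6 mm thick; origin at the centre of its underside. The scoop starts on it and goes back on it.
- scoop_grip (a point): Centre of the scoop's level black grip, a loose aluminium scoop of about 160 g. The grip is a bar 60 (along x) x 18 (y) x 24 (z) mm. Axes: x points to the open mouth, y across, z up when the scoop lies flat. It is at (-62, 0, +74) mm from scoop_pan; a thin bent neck (10 mm) joins it to the middle of the back wall, leaning back, its rear side 15 mm behind that wall at 45 mm height.
- scoop_pan (a point): Centre of the underside of the scoop's flat pan, same axes as scoop_grip. Pan: 80 long (x = -40 to +40), 84 wide outside (79 inside), floor 2 mm thick and open at the front edge x = +40; back wall 30 high, side walls 28 high from the back to x = -5, then 16 high to x = +13; the front 27 mm is a bare flat blade. The scoop stands flat on its pan by itself.
- ball0_center (a point): Centre of a white ceramic grinding ball, 20 mm diameter, about 16 g, one of six lying loose on the level part of the tray, next to the slope (the 100 mm of floor by the upright end wall are clear at the start); they roll freely (off a pan that is level, too; tipped back about 15 degrees it keeps them).
- ball1_center (a point): Centre of another such ball.
- ball2_center (a point): Centre of another such ball.
- ball3_center (a point): Centre of another such ball.
- ball4_center (a point): Centre of another such ball.
- ball5_center (a point): Centre of another such ball.
- lamp: Bystander: squat glass spirit lamp with green cap, 80 mm wide, 72 high; origin under its centre.
- pot: Bystander: lidded glass jar, 56 mm wide, 70 high; origin under its centre.
- dish: Bystander: closed petri dish, 94 mm wide, 17 high; origin under its centre.
Things that resemble listed ones, but are neither listed nor needed, are in the scene too. There is more than one size of the part that bears scoop_grip; the job needs the largest.

How it is judged (in metres and radians):
On the way:
1. at least one ball rides in the scoop's pan, lifted clear of the tray (ball centre over 75 mm above the bench) ((((x of ball0_center in the frame of scoop_pan between -0.042 and 0.042 m and y of ball0_center in the frame of scoop_pan between -0.042 and 0.042 m and z of ball0_center in the frame of scoop_pan between 0 and 0.06 m) and height (world z) of ball0_center above 0.075 m) or ((x of ball1_center in the frame of scoop_pan between -0.042 and 0.042 m and y of ball1_center in the frame of scoop_pan between -0.042 and 0.042 m and z of ball1_center in the frame of scoop_pan between 0 and 0.06 m) and height (world z) of ball1_center above 0.075 m) or ((x of ball2_center in the frame of scoop_pan between -0.042 and 0.042 m and y of ball2_center in the frame of scoop_pan between -0.042 and 0.042 m and z of ball2_center in the frame of scoop_pan between 0 and 0.06 m) and height (world z) of ball2_center above 0.075 m) or ((x of ball3_center in the frame of scoop_pan between -0.042 and 0.042 m and y of ball3_center in the frame of scoop_pan between -0.042 and 0.042 m and z of ball3_center in the frame of scoop_pan between 0 and 0.06 m) and height (world z) of ball3_center above 0.075 m) or ((x of ball4_center in the frame of scoop_pan between -0.042 and 0.042 m and y of ball4_center in the frame of scoop_pan between -0.042 and 0.042 m and z of ball4_center in the frame of scoop_pan between 0 and 0.06 m) and height (world z) of ball4_center above 0.075 m) or ((x of ball5_center in the frame of scoop_pan between -0.042 and 0.042 m and y of ball5_center in the frame of scoop_pan between -0.042 and 0.042 m and z of ball5_center in the frame of scoop_pan between 0 and 0.06 m) and height (world z) of ball5_center above 0.075 m))), for 0.2 s.
At the end, for the whole second after the job is handed in: At least four balls lie inside the mill jar and every other ball inside the tray; the scoop's pan lies flat on the mat (underside centre within 50 mm of the mat's centre, no more than 5 mm above its surface, tilted less than 5 degrees) ((distance between each of ball0_center, ball1_center, ball2_center, ball3_center and jar_mid below 0.068 m or distance between each of ball0_center, ball1_center, ball2_center, ball4_center and jar_mid below 0.068 m or distance between each of ball0_center, ball1_center, ball2_center, ball5_center and jar_mid below 0.068 m or distance between each of ball0_center, ball1_center, ball3_center, ball4_center and jar_mid below 0.068 m or distance between each of ball0_center, ball1_center, ball3_center, ball5_center and jar_mid below 0.068 m or distance between each of ball0_center, ball1_center, ball4_center, ball5_center and jar_mid below 0.068 m or distance between each of ball0_center, ball2_center, ball3_center, ball4_center and jar_mid below 0.068 m or distance between each of ball0_center, ball2_center, ball3_center, ball5_center and jar_mid below 0.068 m or distance between each of ball0_center, ball2_center, ball4_center, ball5_center and jar_mid below 0.068 m or distance between each of ball0_center, ball3_center, ball4_center, ball5_center and jar_mid below 0.068 m or distance between each of ball1_center, ball2_center, ball3_center, ball4_center and jar_mid below 0.068 m or distance between each of ball1_center, ball2_center, ball3_center, ball5_center and jar_mid below 0.068 m or distance between each of ball1_center, ball2_center, ball4_center, ball5_center and jar_mid below 0.068 m or distance between each of ball1_center, ball3_center, ball4_center, ball5_center and jar_mid below 0.068 m or distance between each of ball2_center, ball3_center, ball4_center, ball5_center and jar_mid below 0.068 m) and (distance between ball0_center and jar_mid below 0.068 m or (x of ball0_center in the frame of tray between -0.143 and 0.095 m and y of ball0_center in the frame of tray between -0.05 and 0.05 m and z of ball0_center in the frame of tray between 0.005 and 0.07 m)) and (distance between ball1_center and jar_mid below 0.068 m or (x of ball1_center in the frame of tray between -0.143 and 0.095 m and y of ball1_center in the frame of tray between -0.05 and 0.05 m and z of ball1_center in the frame of tray between 0.005 and 0.07 m)) and (distance between ball2_center and jar_mid below 0.068 m or (x of ball2_center in the frame of tray between -0.143 and 0.095 m and y of ball2_center in the frame of tray between -0.05 and 0.05 m and z of ball2_center in the frame of tray between 0.005 and 0.07 m)) and (distance between ball3_center and jar_mid below 0.068 m or (x of ball3_center in the frame of tray between -0.143 and 0.095 m and y of ball3_center in the frame of tray between -0.05 and 0.05 m and z of ball3_center in the frame of tray between 0.005 and 0.07 m)) and (distance between ball4_center and jar_mid below 0.068 m or (x of ball4_center in the frame of tray between -0.143 and 0.095 m and y of ball4_center in the frame of tray between -0.05 and 0.05 m and z of ball4_center in the frame of tray between 0.005 and 0.07 m)) and (distance between ball5_center and jar_mid below 0.068 m or (x of ball5_center in the frame of tray between -0.143 and 0.095 m and y of ball5_center in the frame of tray between -0.05 and 0.05 m and z of ball5_center in the frame of tray between 0.005 and 0.07 m)) and horizontal distance between scoop_pan and mat below 0.05 m and height (world z) of scoop_pan between 0.003 and 0.011 m and angle between scoop_pan's own z axis and vertical below 0.09 rad); the robot touches nothing.
It fails at once if a finger touches a ball (contact force between the fingers and ball0 above 0.5 N or contact force between the fingers and ball1 above 0.5 N or contact force between the fingers and ball2 above 0.5 N or contact force between the fingers and ball3 above 0.5 N or contact force between the fingers and ball4 above 0.5 N or contact force between the fingers and ball5 above 0.5 N).
It fails at once if the lamp, the lidded jar or the petri dish is moved by more than 20 mm (distance of any of lamp, pot, dish from where it was at the start of the episode above 0.02 m).
It also fails if it takes over 61 s, if anything falls off the work surface, if the arm or the gripper's body presses on something with over 40 N, if the wrist force passes 120 N, or if a joint passes its speed limit or range.

### The arm

A 6-joint arm with a two-finger parallel gripper is mounted at the origin on the work surface. World frame = base frame: x ahead of the robot, y to its left, z up, the work surface at z = 0. Lengths are in m, angles in degrees, forces in N, time in s.
With the tool pointing down it reaches from about 0.35 to 0.975 m from the base axis. Payload 17.4 kg.
Tool frame: the origin (TCP) lies between the finger pads; the fingertips stand 11 mm ahead of it and the grasp point (between the pads) lies 8 mm behind it; z points along the fingers, y is the line along which they close (so a half turn about z gives the same grasp; the last joint's range is limited). The gripper opens to 85 mm and grips with 20 to 120 N. Pads are 22 mm wide; open, the fingers measure 114 mm over their backs; the gripper's body (76 mm by 85 mm) begins 54 mm behind the grasp point. The pads swing forward as they close: fully open they stand 13 mm farther back than shut.
Start: joints at [-77.452, 6.646, 82.598, -0, 90.757, -2.166], TCP at [0.171, -0.653, 0.242] pointing down, gripper open.
Joint ranges: [-162.19, 162.19], [-47.58, 125.68], [4.15, 143.07], [-65.23, 245.23], [0.69, 171.88], [-170.13, 170.13]. Speed limits (degrees/s): [108.29, 108.29, 127.2, 180, 180, 180].

### API

Orientations are given as a 3x3 rotation matrix whose columns are the frame's x, y, z axes.
In Python, from cell import * gives the robot as it stands. Calls block until the motion is done:
- move_pose(position, orientation): joint-space move of the TCP to a pose.
- move_linear(position, ori=None, max_speed=0.15, threshold=None): straight line of the TCP; ori=None keeps the orientation; max_speed is the mean speed in m/s. With threshold (N) it stops when the force on the tool has changed by that much, and returns True; else False.
- goto_joints(angles): joint-space move.
- ungrasp() and grasp(strength=None): open the fingers fully, or close them until they stop; strength is the grip in N (None keeps the last).
- dwell(seconds).
- solve_ik(position, orientation): joint angles nearest the present ones, or None.
- get_state(): the state.
- camera(name): name is "side" or "top"; returns (picture, depth): 420x560x3 uint8, blue, green, red; 420x560 float32, m along the optical axis (not along the pixel's ray), 0 where there is no reading.
- camera_params(name): a dict with "fovy" (degrees; the focal length in pixels is half the picture's height over the tangent of half this angle, whatever the lens; pixels are square), "cx", "cy" (the principal point, pixels), "k1" (the pictures are not rectified: a ray, as slopes to the right and down, at radius r is drawn at 1 + k1 r^2 times it, then the intrinsics apply), "extrinsics" (4x4, takes a point from camera to world coordinates). Camera axes: x right, y down, z forward; pixel columns grow to the right and rows downward; lengths in m; the calibration is good to about 2 mm. A picture is of the moment at which its call begins. camera_params takes no time and is no camera call.
A pose or a line that the arm cannot do raises PlanningError and nothing moves.
- sign_off(): hands the job in; it is judged then, once.
Trained networks look in the newest picture that a camera, given by its name, has taken for a name from the list of things; names that differ only in an ending like _2 or _b are one class to them, and where a whole thing is asked for, a point or a joint stands for the part that bears it (a point fixed in the world has none). Each returns a list of dicts, best first, with "conf" (0 to 1); they miss things now and then, are a little off and sometimes report something else, mostly with a low value. They report only what shows in the picture. A call takes as long as a camera call. They do not tell look-alikes from the thing itself.
- boxes_of(thing, camera): "position" ([column, row] in pixels, amid what is visible of it).
The state is a dict: "clock": time; "joint_pos": joint angles; "joint_vel": joint speeds; "effort": joint torques, N m; "position": TCP position; "eef_rot": TCP orientation; "force": force on the tool from outside, world axes, zero at the start; "moment": the same for the moment, N m; "width": finger opening in m; "grip_force": force on a finger pad.
Only numpy, scipy, OpenCV 4.12 (cv2) and the standard library are available. Lean on these libraries where they do the work, as an engineer would, in place of code of your own. Each camera call takes 0.05 s, during which the arm holds its last target. There are 200 camera calls.

## Working session

There is one attempt and no reset: what is moved stays moved. The work goes in short steps, each a Python script; the robot and the scene stay as the last script left them, time stands still between calls to the robot, and variables do not carry over. Pictures are saved under pics/ and viewed, at most 10 in all, crops included, and the job is handed in when it is done.

```bash
mkdir -p pics; ls; python3 - <<'E'
from cell import *
import cv2
for n in ("top","side"):
    p,d=camera(n); cv2.imwrite(f"pics/{n}0.png",p)
    P=camera_params(n); print(n,P)
    for t in ["tray","jar","mat","scoop_grip","scoop_pan","ball0_center","lamp","pot","dish"]:
        print(t,[(round(b["conf"],2),[round(x) for x in b["position"]]) for b in boxes_of(t,n)][:8])
print(get_state())
E
```

```text
pics
top {'fovy': 47.08067359802095, 'cx': 271.5877960332177, 'cy': 211.21328158945272, 'k1': -0.06881693165495072, 'extrinsics': array([[ 1.17464043e-02, -9.99222653e-01,  3.76312667e-02,
         5.28329133e-01],
       [-9.99930579e-01, -1.17729790e-02, -4.84661659e-04,
        -8.53718192e-02],
       [ 9.27317019e-04, -3.76229612e-02, -9.99291576e-01,
         1.12970740e+00],
       [ 0.00000000e+00,  0.00000000e+00,  0.00000000e+00,
         1.00000000e+00]])}
tray [(0.94, [226, 239]), (0.45, [355, 217])]
jar [(0.79, [117, 204])]
mat [(0.97, [356, 197])]
scoop_grip [(0.77, [291, 264]), (0.76, [425, 205]), (0.72, [355, 216])]
scoop_pan [(0.95, [423, 209]), (0.76, [290, 266]), (0.61, [358, 218])]
ball0_center [(0.43, [137, 128])]
lamp [(0.68, [135, 128])]
pot [(0.76, [340, 121]), (0.33, [228, 236])]
dish [(0.67, [227, 131])]
side {'fovy': 53.54963739418281, 'cx': 281.00464290444927, 'cy': 198.74463900552186, 'k1': -0.027498842208383383, 'extrinsics': array([[-0.89461278, -0.26369552,  0.36073903,  0.27677211],
       [-0.44616896,  0.48284307, -0.75352228,  0.59118273],
       [
[... 645 characters left out ...]
e+01, -2.16633944e+00]), 'joint_vel': array([ 5.57407614e-02,  6.98098184e-02, -3.56384335e-02,  7.00584240e-02,
       -2.47556134e-02,  5.66844081e-05]), 'effort': array([ 2.16074965e-03, -7.31741381e+01, -6.32654357e+01,  8.11209020e-05,
        4.62862663e-04, -6.12132271e-05]), 'position': array([ 0.17143849, -0.65286349,  0.24229686]), 'eef_rot': array([[ 9.67205548e-01,  2.53994937e-01,  2.42009361e-05],
       [ 2.53994937e-01, -9.67205548e-01,  2.20049487e-05],
       [ 2.89964253e-05, -1.51363933e-05, -9.99999999e-01]]), 'force': array([ 0.60172713, -0.08808745,  0.74951567]), 'moment': array([-0.01707899, -0.01598354,  0.00533829]), 'grip_force': 0.0, 'width': 0.08539262357116653}
```

View pics/top0.png

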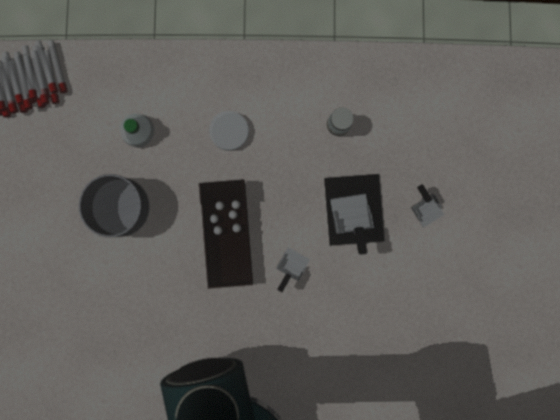

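View pics/side0.png

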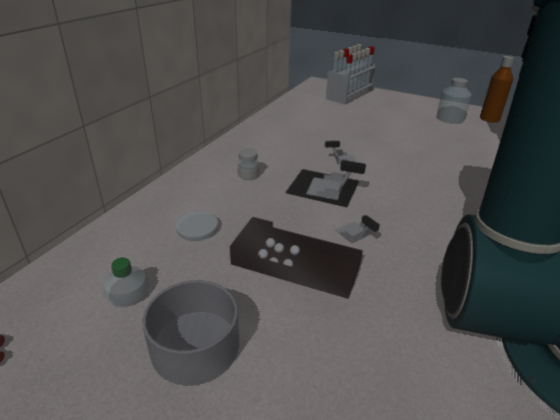

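The top view has +x up and +y left. The large scoop is on the mat (355,216), with the tray at (226,235), the balls at rows 203–231, and the jar at (115,206). The lamp, dish and pot are in the upper row. The small scoops at (292,266) and (428,205) are decoys. Next I'll locate everything with depth.

```bash
cat > h.py <<'E'
from cell import *
import numpy as np, cv2
def cloud(n):
    p,d=camera(n); P=camera_params(n); h,w=d.shape
    f=h/2/np.tan(np.radians(P["fovy"]/2)); K=np.array([[f,0,P["cx"]],[0,f,P["cy"]],[0,0,1]])
    v,u=np.mgrid[:h,:w]
    s=cv2.undistortPoints(np.stack([u,v],-1).reshape(-1,1,2).astype(np.float64),K,np.array([P["k1"],0,0,0.])).reshape(h,w,2)
    c=np.concatenate([s*d[...,None],d[...,None]],-1)
    X=c@P["extrinsics"][:3,:3].T+P["extrinsics"][:3,3]; X[d==0]=np.nan
    return p,X
def rect(q):
    (c,s,a)=cv2.minAreaRect((q[:,:2]*1000).astype(np.float32)); return np.round(c,1),np.round(s,1),round(a,2)
def balls(p,X,c,r):
    """bright blobs near c (world xy) within r -> world xyz of tops"""
    m=(p.min(-1)>120)&(np.hypot(X[...,0]-c[0],X[...,1]-c[1])<r)
    n,l,st,ce=cv2.connectedComponentsWithStats(m.astype(np.uint8))
    return [(np.nanmean(X[l==i],0).round(4),int(st[i,4])) for i in range(1,n) if st[i,4]>8]
E
python3 - <<'E'
from h import *
p,X=cloud("top"); z=X[...,2]; 
def reg(c0,c1,r0,r1,zl,zh,ex=None):
    m=np.zeros(z.shape,bool); m[r0:r1,c0:c1]=1; m&=(z>zl)&(z<zh)
    if ex is not None: m&=ex
    return X[m]
dark=p.max(-1)<60
print("bench z",np.nanmedian(z[300:330,80:150]))
print("tray",rect(reg(190,265,170,300,.025,.07)), "dark",rect(reg(190,265,170,300,-.01,.07,p.max(-1)<50)))
hi=reg(190,265,170,300,.044,.07); print("trayhi",rect(hi))
j=reg(75,155,165,245,.072,.09); print("jar",cv2.minEnclosingCircle((j[:,:2]*1000).astype(np.float32)),np.median(j[:,2]))
print("grip",rect(reg(340,380,190,265,.075,.11)),np.median(reg(340,380,190,265,.075,.11)[:,2]))
m=reg(315,395,165,255,-.01,.02,p.max(-1)<45);print("mat",rect(m),np.median(m[:,2]))
s=reg(315,395,165,255,.0,.06,p.max(-1)>70);print("pan",rect(s))
print("walls",rect(reg(315,395,165,245,.018,.05)))
b=reg(200,250,195,240,-.01,.06,p.min(-1)>110);print("ballsmedianz",np.median(b[:,2]))
print(balls(p,X,X[218,226,:2],.08))
for n,r in (("lamp",(110,160,105,155)),("dish",(205,255,105,155)),("pot",(322,360,100,140))):
    q=reg(*r,.012,.09);print(n,rect(q))
big=cv2.resize(p[160:300,180:400],None,fx=3.6,fy=3.6,interpolation=cv2.INTER_CUBIC);cv2.imwrite("pics/c1.png",cv2.convertScaleAbs(big,alpha=1.6))
E
```

```text
bench z 0.001184686029288451
tray (array([516.6,  18.4]), array([240.9, 102.7]), 5.33) dark (array([517.6,  17.2]), array([236.3, 101.4]), 5.18)
trayhi (array([612.4,  27. ]), array([ 48.5, 102.1]), 5.82)
jar ((576.6371459960938, 271.2931213378906), 71.11693572998047) 0.0802569648708209
grip (array([ 506.3, -280. ]), array([60.2, 18.9]), 9.89) 0.09140553473590884
mat (array([ 577.2, -278.9]), array([156.9, 127.3]), 4.99) 0.00659340565420663
pan (array([ 577.8, -281.1]), array([210. , 187.8]), 0.54)
walls (array([ 551.3, -272.5]), array([57.4, 85.7]), 10.34)
ballsmedianz 0.022470359102654935
[]
lamp (array([755.4, 230.5]), array([73.5, 76.6]), 11.37)
dish (array([757.1,  16.7]), array([92.8, 91.7]), 3.13)
pot (array([ 775.5, -238.8]), array([53.9, 53.1]), 26.71)
```

View pics/c1.png

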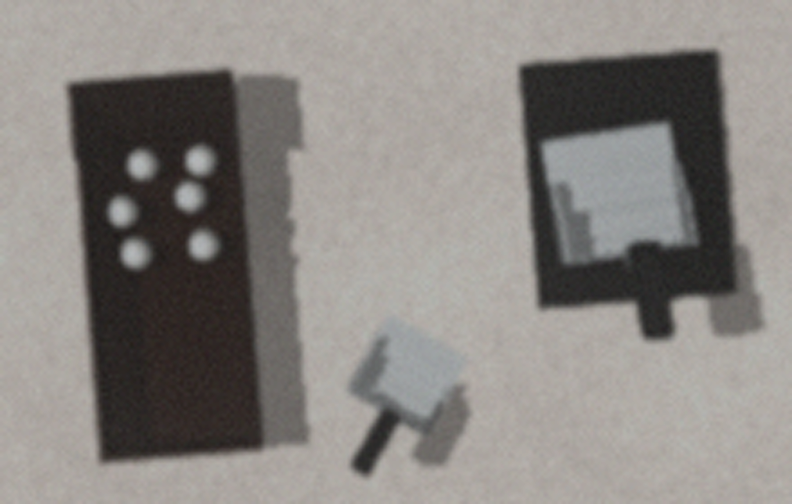

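Measured poses: tray origin ≈ (0.5445, 0.0206) at yaw 5.3°, jar (0.577, 0.271), mat (0.577, -0.279), scoop pan (0.567, -0.269) at yaw 9.9°. Before moving I'll check the IK for the whole plan, then grasp.

```bash
cat >> h.py <<'E'
def rs(yaw,pitch):
    y,p=np.radians([yaw,pitch]); c,s=np.cos,np.sin
    return np.array([[c(y),-s(y),0],[s(y),c(y),0],[0,0,1]])@np.array([[c(p),0,-s(p)],[0,1,0],[s(p),0,c(p)]])
def pose(pt,off,yaw,pitch=0):
    """TCP pose that puts the scoop point x=off (underside, m) at pt; pitch>0 tips back"""
    R=rs(yaw,pitch); return np.asarray(pt)+R@[-.062-off,0,.066], R@np.diag([1.,-1,-1])
TO=np.array([.5445,.0206,0]); TY=5.4
def tray(x,z,y=0): return TO+rs(TY,0)@[x,y,z]
LIP=.040
PAN0=np.array([.506,-.280,.006])+rs(9.9,0)@[.062,0,0]
JAR=np.array([.5766,.2713,0])
E
cat > a.py <<'E'
from h import *
T=lambda *a:solve_ik(*a)
for n,a in dict(grasp=(PAN0,0,9.9),ins=(tray(-.093,.004),0,TY),push=(tray(.044,.004),LIP,TY),tip=(tray(.08,.06),LIP,TY,25),
  carry=(JAR+[-.03,0,.17],LIP,25,22),pour=(JAR+[-.015,0,.08],LIP,25,-55),carry0=(JAR+[-.03,0,.17],LIP,5,22),pour0=(JAR+[-.015,0,.08],LIP,5,-55)).items():
    q=T(*pose(*a)); print(n,None if q is None else np.round(q))
p,R=pose(PAN0,0,9.9)
move_pose(p+[0,0,.10],R); print(get_state()["clock"])
move_linear(p+[0,0,.0],max_speed=.12,threshold=15)
grasp(100); s=get_state(); print(s["clock"],s["position"]-p,s["width"],s["force"])
move_linear(p+[0,0,.10],max_speed=.12)
s=get_state();print(s["clock"],s["force"],s["width"])
im,X=cloud("side"); cv2.imwrite("pics/s1.png",cv2.convertScaleAbs(im,alpha=1.5))
E
python3 a.py
```

```text
grasp [-31.   0. 105.  -0.  74.  49.]
ins [ -3. -26. 127.  -0.  79.  82.]
push [ -1. -12. 117.  -0.  75.  83.]
tip [ -3. -26. 129.   4.  52.  80.]
carry [ 23. -31. 121.   1.  68.  88.]
pour [ 24.  32.  66.  -1. 137.  88.]
carry0 [ 34. -27. 118. -11.  70. 121.]
pour0 [ 19.  31.  68.  16. 135. 109.]
2.8833
4.5 [ 1.76962204e-04 -8.17987475e-05  3.70388646e-04] 0.01669432150795272 [0.99650499 0.237727   4.20698449]
5.4833 [ 0.33420967  0.33027049 -1.33543083] 0.016579538429010977
```

```bash
cat > b.py <<'E'
from h import *
p,R=pose(tray(-.093,.075),0,TY); move_linear(p,R,max_speed=.2)
s=get_state();print(s["clock"],s["force"])
im,X=cloud("side"); cv2.imwrite("pics/s2.png",cv2.convertScaleAbs(cv2.resize(im[80:320,170:450],None,fx=2.5,fy=2.5),alpha=1.5))
im,X=cloud("top"); cv2.imwrite("pics/t2.png",cv2.convertScaleAbs(cv2.resize(im[150:310,150:350],None,fx=3,fy=3),alpha=1.5))
E
python3 b.py
```

```text
7.2333 [-0.61669172 -0.8142352  -1.35091051]
```

View pics/s2.png

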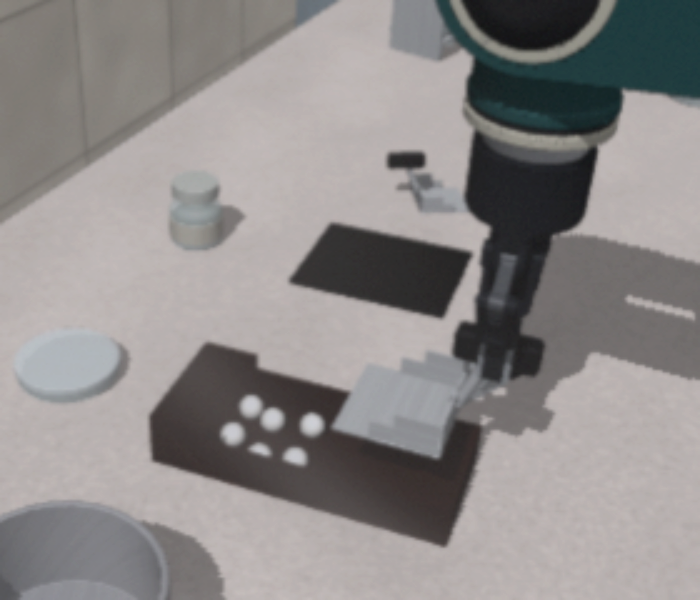

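View pics/t2.png

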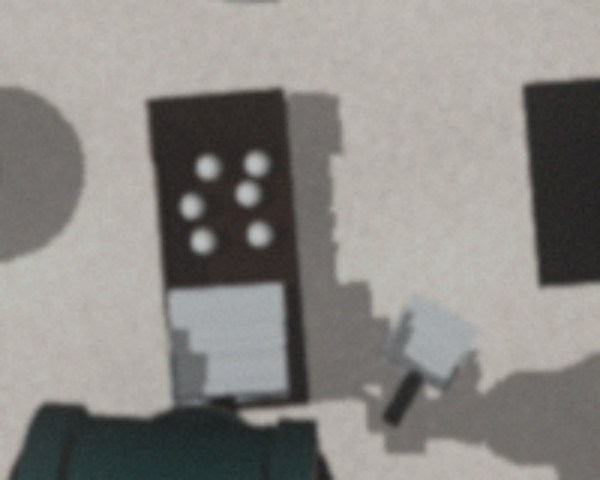

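The scoop hangs level over the clear end of the tray, and all six balls are in place. From the top it looks slightly left of centre, partly from parallax, so I'll measure the pan in the cloud.

```bash
python3 - <<'E'
from h import *
p,X=cloud("top")
L=(X-TO)@rs(TY,0)   # tray frame
m=(p.min(-1)>70)&(L[...,2]>.06)&(L[...,2]<.115)&(L[...,0]<-.04)&(L[...,0]>-.15)&(abs(L[...,1])<.07)
q=L[m]; print(rect(q),len(q),q.min(0),q.max(0))
f=q[(q[:,0]>-.078)&(q[:,2]<.095)]; A=np.c_[f[:,:2],np.ones(len(f))]; c=np.linalg.lstsq(A,f[:,2],rcond=None)[0]
print("blade",rect(f),"slopes",np.degrees(c[:2]),"z at -.07",c@[-.07,0,1])
w=(L[...,2]>.028)&(L[...,2]<.045)&(L[...,0]<.03)&(L[...,0]>-.05)&(abs(L[...,1])<.07); y=L[w][:,1]
print("walls y",np.median(y[y<0]),np.median(y[y>0]))
e=(L[...,2]>.043)&(L[...,2]<.065)&(L[...,0]>.03)&(abs(L[...,1])<.07);print("hi",L[e].min(0),L[e].max(0))
E
```

```text
(array([-92.3,   1.1]), array([84.2, 79.4]), 89.5) 1255 [-0.1317826  -0.04120904  0.07116927] [-0.0524244   0.0434927   0.10691515]
blade (array([-65.2,   0.8]), array([84. , 25.5]), 89.9) slopes [ 0.98309581 -0.06906143] z at -.07 0.07697029662633603
walls y -0.04883245844548727 0.048680769006388805
hi [ 0.043634   -0.05104587  0.04304312] [0.09224076 0.05158886 0.05675443]
```

Within 1 mm. Next: lower, push and tip back.

```bash
cat > c.py <<'E'
from h import *
dy=-.001; P=-1.0
def st(n,hit=None):
    s=get_state(); print(n,round(s["clock"],2),hit,np.round(s["force"],1)); return s
def lip():  # present lip in tray frame
    s=get_state(); R=s["eef_rot"]@np.diag([1.,-1,-1]); return (s["position"]+R@[.102,0,-.066]-TO)@rs(TY,0)
def go(x,z,pitch,v,th=None): 
    p,R=pose(tray(x,z,dy),LIP,TY,pitch); return move_linear(p,R,max_speed=v,threshold=th)
go(-.053,.012,P,.08); st("low")
h=go(-.053,.001,P,.02,4); st("touch",h); l=lip(); print(l)
z=l[2]+.0003
h=go(.025,z,P,.05,15); st("push1",h); print(lip())
im,X=cloud("side"); cv2.imwrite("pics/s3a.png",cv2.convertScaleAbs(cv2.resize(im[180:320,200:400],None,fx=3.5,fy=3.5),alpha=1.5))
h=go(.0445,z,P,.03,15); st("push2",h); print(lip())
im,X=cloud("side"); cv2.imwrite("pics/s3.png",cv2.convertScaleAbs(cv2.resize(im[180:320,200:400],None,fx=3.5,fy=3.5),alpha=1.5))
E
python3 c.py
```

```text
low 8.3 None [ 0.1 -0.6 -1.6]
touch 8.77 True [1.5 1.4 5.5]
[-0.05267742 -0.00104414  0.00324481]
push1 10.48 False [1.1 0.5 2.7]
[ 0.02519036 -0.0010583   0.00367887]
push2 11.13 True [-4.9 -1.2  7.2]
[ 0.04261415 -0.00114484  0.00359627]
```

View pics/s3.png

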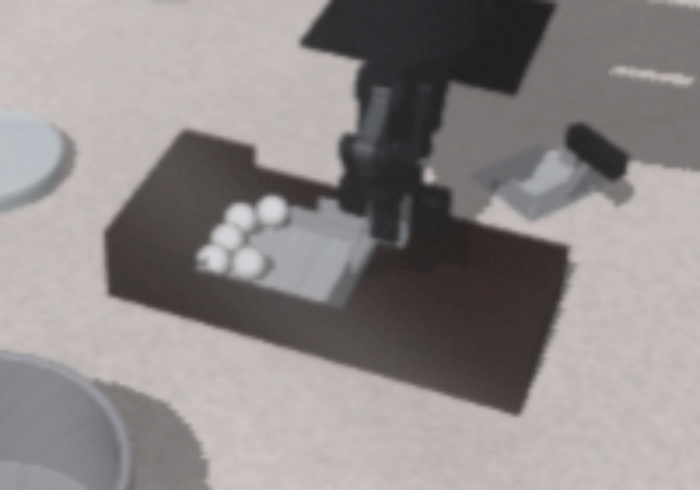

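All visible balls are on or against the blade, which has reached the foot of the slope. I'll push slightly firmer, then climb the slope while tipping back.

```bash
sed -n '1,/^    p,R=pose(tray/p' c.py > d.py; cat >> d.py <<'E'
h=go(.0450,.0038,P,.02,20); st("push3",h); l=lip(); print(l)
x0=l[0]-l[2]
for z,pt in ((.010,2),(.018,7),(.027,13),(.037,19),(.046,25)):
    h=go(x0-.0003+z,z+.0005,pt,.04,30); st(pt,h); print(lip().round(4))
im,X=cloud("side"); cv2.imwrite("pics/s4.png",cv2.convertScaleAbs(cv2.resize(im[150:320,200:400],None,fx=3.5,fy=3.5),alpha=1.5))
im,X=cloud("top"); cv2.imwrite("pics/t4.png",cv2.convertScaleAbs(cv2.resize(im[160:300,180:300],None,fx=4,fy=4),alpha=1.5))
E
python3 d.py
```

```text
push3 11.39 True [-7.  -0.3  8.1]
[ 0.04272122 -0.00117869  0.00364485]
2 11.64 False [-0.3  0.5 -2.5]
[ 0.048  -0.0009  0.0099]
7 11.89 False [-0.7  0.4 -2. ]
[ 0.0561 -0.001   0.018 ]
13 12.17 False [-0.5 -0.2 -2.1]
[ 0.0651 -0.001   0.027 ]
19 12.48 False [-0.4  0.2 -2.2]
[ 0.0754 -0.001   0.0371]
25 12.82 False [ 0.5  1.1 -1.7]
[ 0.0845 -0.001   0.0462]
```

View pics/s4.png

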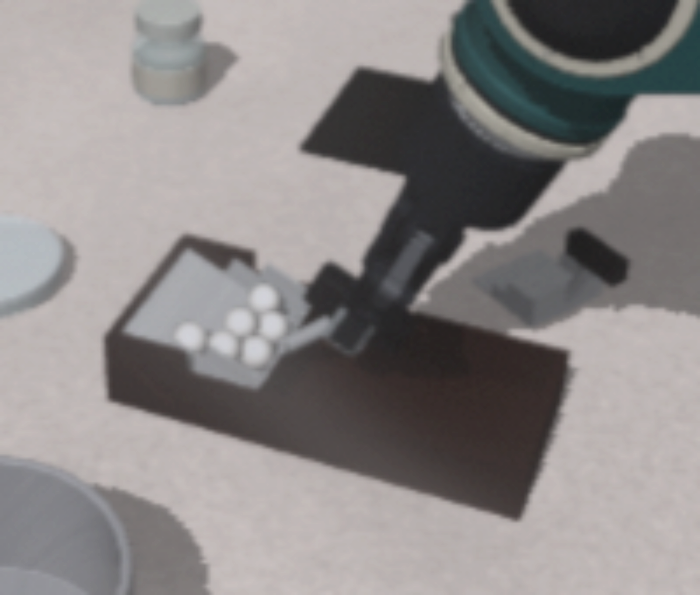

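All six balls are in the pan; one, at (190,335), sits near the end of the left side wall. I'll check its place in the scoop frame before lifting.

```bash
cat > e.py <<'E'
from h import *
def inscoop():
    s=get_state(); R=s["eef_rot"]@np.diag([1.,-1,-1]); pan=s["position"]+R@[.062,0,-.066]
    for n in ("top","side"):
        p,X=cloud(n); L=(X-pan)@R
        m=(L[...,2]>.012)&(L[...,2]<.03)&(abs(L[...,1])<.048)&(L[...,0]>-.036)&(L[...,0]<.045)&(p.max(-1).astype(int)-p.min(-1)<60)
        k,l,stt,ce=cv2.connectedComponentsWithStats(m.astype(np.uint8))
        print(n,[( (np.nanmedian(L[l==i],0)*1000).round().tolist(),int(stt[i,4])) for i in range(1,k) if stt[i,4]>5])
if __name__=="__main__": inscoop()
E
python3 e.py; python3 - <<'E'
import cv2
E
```

```text
top [([-12.0, 6.0, 19.0], 416), ([-26.0, -47.0, 19.0], 10)]
side [([-16.0, 14.0, 20.0], 702)]
```

View pics/t4.png

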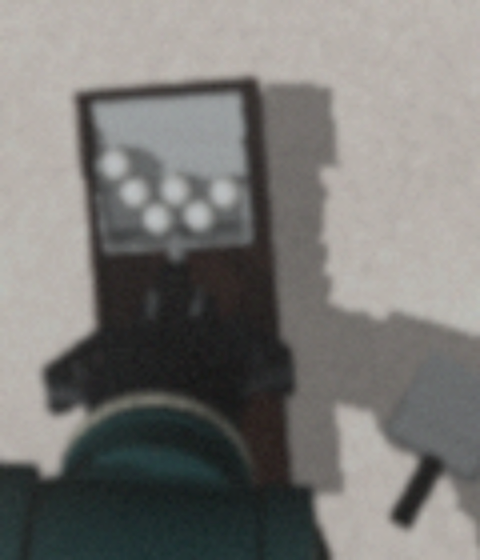

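The ball is at x ≈ +5 mm, inside the low side wall, so it is safe. Tip a little further, lift, carry and pour.

```bash
sed -n '1,/^    p,R=pose(tray/p' c.py > f.py; cat >> f.py <<'E'
go(.085,.065,28,.05); go(.080,.17,28,.09); st("up")
def jp(back,z,yaw,pt,v):
    u=rs(yaw,0)[:,0]; p,R=pose(JAR-back*u+[0,0,z],LIP,yaw,pt); move_linear(p,R,max_speed=v)
jp(.025,.17,20,28,.10); st("over")
im,X=cloud("side"); cv2.imwrite("pics/s5a.png",cv2.convertScaleAbs(cv2.resize(im[100:400,100:400],None,fx=2,fy=2),alpha=1.5))
for z,pt in ((.135,12),(.11,0),(.1,-12),(.092,-28),(.088,-45),(.088,-58)): jp(.022,z,20,pt,.08)
dwell(.4); st("poured")
jp(.022,.15,20,-50,.12)
im,X=cloud("side"); cv2.imwrite("pics/s5.png",cv2.convertScaleAbs(cv2.resize(im[150:400,100:400],None,fx=2.4,fy=2.4),alpha=1.5)); st("end")
E
python3 f.py
```

```text
up 14.72 None [-0.7 -0.  -2.7]
over 17.03 None [ 0.8 -0.2 -1.9]
poured 20.27 None [-0.   0.4 -2.1]
end 21.0 None [-0.1 -0.  -2.3]
```

View pics/s5.png

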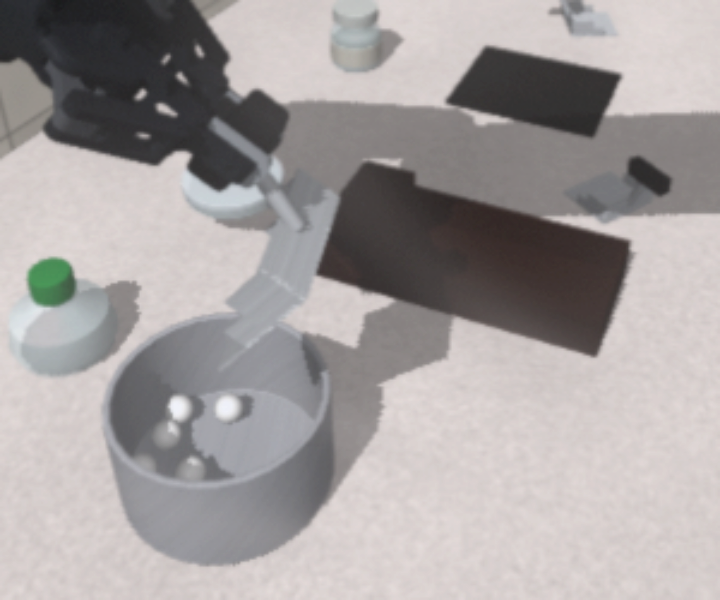

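Five balls show in the jar; the front wall could hide the sixth. The tray is empty and the scoop has poured out. Next, return the scoop.

```bash
sed -n '1,/^    p,R=pose(tray/p' c.py > g.py; cat >> g.py <<'E'
u=rs(20,0)[:,0]
p,R=pose(JAR-.03*u+[0,0,.20],LIP,20,0); move_linear(p,R,max_speed=.15)
M=np.array([.572,-.277,0])
p,R=pose(M+[0,0,.12],0,8,-.5); move_linear(p,R,max_speed=.2)
p,R=pose(M+[0,0,.02],0,8,-.5); move_linear(p,R,max_speed=.1)
p,R=pose(M+[0,0,.0],0,8,-.5); h=move_linear(p,R,max_speed=.02,threshold=3); s=st("down",h); print(s["position"]-p)
ungrasp(); dwell(.2); q=get_state()["position"]; move_linear(q+[0,0,.12],max_speed=.1)
p,R=pose(M+[-.15,-.25,.2],0,8); 
try: move_pose(p,R)
except Exception as e: print(e)
st("away")
p,X=cloud("top"); L=(X-M)@rs(8,0)
m=(L[...,2]>.003)&(L[...,2]<.018)&(L[...,0]>.013)&(abs(L[...,0])<.06)&(abs(L[...,1])<.05)&(p.min(-1)>80); f=L[m]
A=np.c_[f[:,:2],np.ones(len(f))]; print("blade",rect(f),np.degrees(np.linalg.lstsq(A,f[:,2],rcond=None)[0][:2]),np.median(f[:,2]))
a=cv2.resize(p[150:300,70:400],None,fx=2.4,fy=2.4,interpolation=cv2.INTER_CUBIC); im,_=cloud("side"); cv2.imwrite("pics/t6.png",cv2.convertScaleAbs(a,alpha=1.6))
E
python3 g.py
```

```text
down 26.77 True [0.5 0.3 2.9]
[ 3.21746261e-05 -1.71298033e-05  5.99089130e-03]
away 30.14 None [ 1.5 -0.3 -0.1]
blade (array([26.3,  1. ]), array([82.3, 27.3]), 88.87) [1.0824322  0.08395435] 0.008736613231698165
```

View pics/t6.png

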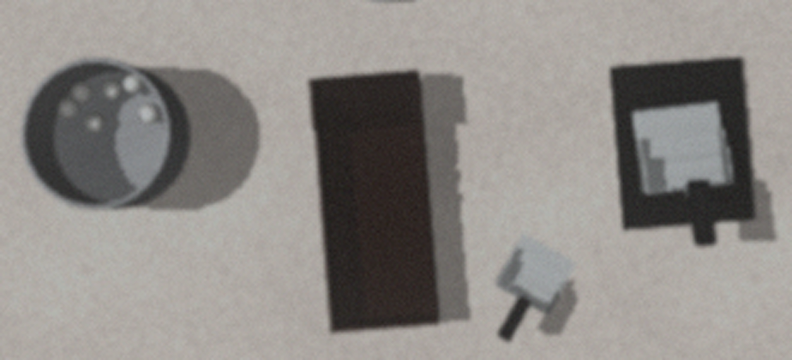

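All six balls are in the jar: (67,107), (80,92), (95,124), (111,91), (131,84), (148,113). The tray is empty and the scoop lies flat on the mat at (680,150), released, with the arm clear.

```bash
python3 -c "
from cell import *
print(sign_off())"
```

```text
the job is handed in; nothing more can be done
None
```

The job is handed in at about 30 s: the last top picture shows all six balls in the mill jar and the tray empty, with the scoop let go, flat on the mat; sign-off returned no verdict.

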